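# Switch off and lock the hotplate, then lift the butter pan off it

## Task

Switch the hotplate off by turning its knob so that the pointer (the end with the black line) lines up with the long white off mark, then slide the forked lock fully home over the knob so that it cannot be turned on again. Then lift the little pan straight up off the plate, without tipping it, to about 10 cm above the plate, and finish while still holding it there level and still. Leave the spice jars and the steel tumbler where they are.

Things in the scene. Friction and masses are not known exactly. Their poses are not given: they have to be found in the camera images.
- hotplate: Portable electric hotplate, fixed. Origin: on the worktop under the centre of its steel housing (210 mm in x, 300 mm in y, top 45 mm above the worktop). x points from its front edge (nearest the robot) to the back, y to its left, z up. Left half: dark cooking disc, 140 mm across, top at 53 mm. Right half: black strip with the knob (axis at x -45, y -95 mm) and behind it the lock on rails.
- disc_centre (a point): Centre of the top face of the cooking disc, where the pan stands: 0, 70, 53 mm in the hotplate's frame. Axes as the hotplate's.
- knob_grip (a point): Point on the knob's vertical axis, 30 mm above the housing top. The knob is a plain metal upright bar 44 mm long, 11 mm thick, top 36 mm above the housing, on a round base 40 mm wide, 6 mm high. The point turns with the knob: its x axis runs along the bar, the pointer end (black line) is at -x.
- knob (a joint): Angle in rad. 0: off, the pointer aims at the long white mark in front of the knob and the bar is parallel to the hotplate's x axis. Grows clockwise seen from above (power up): turn anticlockwise to come back to 0. It can turn on past off; range -0.6 to 2.3, no detent, stays where left (friction 0.06 N m).
- lock_tab (a point): Point in the upright tab of the plain aluminium lock, 33 mm above the housing top. Tab 8 mm thick (hotplate x), 28 mm wide (y), top 43 mm above the housing; the fork plate below it lies up to 13 mm above the housing. The fork reaches 75 mm in front of the tab, prongs 18 mm apart; it slides to the hotplate's -x until they straddle the knob's bar.
- lock (a joint): Travel of the lock in m: 0 drawn right back (open), 0.055 fully home over the knob, against its stop. Slides with about 1.5 N of friction and stays where it is left.
- pan: Small steel butter pan, about 0.28 kg (varies by a quarter), on the disc. Origin: level with its underside, mid-length. z up, handle to +y. Open bowl 62 mm across outside, 50 mm high, thin-walled, centred 48 mm from the origin along -y; most weight is there. Handle 12 mm wide, from the bowl's rim to y +79 mm, its top rising to 58 mm.
- pan_bowl (a point): Centre of the underside of the pan's bowl (0, -48, 0 mm in the pan's frame). Axes as the pan's.
- jar_left: Glass spice jar, 39 mm across, 99 mm high; bystander. Origin: centre of its underside.
- jar_right: Glass spice jar, 41 mm across, 103 mm high; bystander. Origin: centre of its underside. (The two jars may have changed places: one stands left behind the hotplate's disc, one right of the hotplate.)
- steel_cup: Plain steel tumbler, 68 mm across, 74 mm high; bystander behind the hotplate. Origin: centre of its underside.

How it is judged:
On the way, in this order (a step that is already met when the one before it is completed fails the run):
1. the knob is turned to the off mark (value of joint knob between -0.12 and 0.12 rad), for 0.2 s.
2. the lock is fully home over the knob, which is still at off (all of step 1 and value of joint lock above 0.05 m), for 0.2 s.
3. the pan is held level, clear of the plate (height (world z) of pan_bowl above 0.123 m and angle between pan's own z axis and vertical below 0.14 rad and contact force between the fingers and pan above 1 N), for 0.3 s.
At the end, for the whole second after the job is handed in: Knob within 0.12 rad of off, lock within 5 mm of its stop; the fingers hold the pan still, tilted under 8 degrees, its underside 70 to 150 mm above the disc and bowl centre within 70 mm of the disc's centre, off the hotplate; jars and tumbler within 30 mm of their places (all of step 2 and all of step 3 and height (world z) of pan_bowl below 0.203 m and horizontal distance between pan_bowl and disc_centre below 0.07 m and linear speed of pan below 0.02 m/s and angular speed of pan below 0.2 rad/s and contact force between pan and hotplate below 0.1 N and distance of each of jar_left, jar_right, steel_cup from where it was at the start of the episode below 0.03 m); the arm keeps its last pose, push and grip.
It fails at once if the pan is tipped by more than 0.35 rad (20 degrees) (angle between pan's own z axis and vertical above 0.35 rad).
It fails at once if a spice jar or the tumbler is pushed more than 30 mm or knocked over (distance of any of jar_left, jar_right, steel_cup from where it was at the start of the episode above 0.03 m or angle between any of jar_left, jar_right, steel_cup's own z axis and vertical above 0.5 rad).
It also fails if it takes over 61 s, if anything falls off the work surface, if the arm or the gripper's body presses on something with over 40 N, if the wrist force passes 120 N, or if a joint passes its speed limit or range.

## Robot

A 6-joint arm with a two-finger parallel gripper is mounted at the origin on a cart in front of the work surface, level with it; the furniture and walls round the work are solid. World frame = base frame: x ahead of the robot, y to its left, z up, the work surface at z = 0. Lengths are in m, angles in rad, forces in N, time in s.
With the tool pointing down it reaches from about 0.35 to 0.925 m from the base axis. Payload 6.4 kg.
Tool frame: the origin (TCP) lies midway between the tips of the shut fingers; the grasp point (between the pads) lies 19 mm behind it; z points along the fingers, y is the direction in which the jaws open and shut (so a half turn about z gives the same grasp; the last joint's range is limited). The gripper opens to 94 mm and grips with 3 to 60 N. Pads are 16 mm wide; open, the fingers measure 119 mm over their backs; the gripper's body (75 mm by 177 mm) begins 78 mm behind the grasp point.
Start: joints at [0.942, 0.245, 1.558, -0, 1.339, -0.174], TCP at [0.286, 0.584, 0.205] pointing down, gripper open.
Joint ranges: [-3.13, 3.13], [-1.02, 2.26], [0.13, 2.54], [-0.95, 4.09], [0.21, 2.88], [-2.74, 2.74]. Speed limits (rad/s): [2.57, 2.57, 3.14, 3.14, 3.14, 3.14].

## Interface

Orientations are given as a unit quaternion [w, x, y, z].
In Python, from workcell import manip, imaging gives the robot as it stands. The module is installed in compiled form; this text tells all that it offers.
- The arm moves only by the tool apply_moves, never from a script. Its arguments are lists of equal length, an entry for each row: "turn": the turn, a rotation vector about the tool's x, y, z in degrees, a list of three; "xyz": the shift along the tool's x, y, z in cm, a list of three; "gripper": the gripper command: -1 is shut, 1 is fully open, values between are in proportion. A call has 1 to 10 rows; each row is the pose to reach, as a shift and turn from the pose commanded when the call began, along the tool's axes at that moment; what a row does not reach only later rows make up. A row lasts 1/10 s, in which the tool goes at most 50 mm and 8.59 degrees, less where a joint would pass 70% of its speed; a pose out of reach is approached as far as the arm can. A call with a gripper value outside its range is refused whole. The fingers move at their own pace and stop on an object; "newtons" is the grip in N (left out, the last holds). Time passes only in rows, so rows that repeat a pose let the fingers close. It gives the time, the measured TCP pose, the force and the opening at its end, in the units of the state.
- manip.observe(): the state, without advancing time (a new reading comes with each control period).
- imaging.capture(name): name is "scene" or "top" or "wrist"; returns the picture (420x560x3 uint8, blue, green, red); there is no depth.
- imaging.get_calibration(name): a dict with "fov_y" (degrees; the focal length in pixels is half the picture's height over the tangent of half this angle, whatever the lens; pixels are square), "cx", "cy" (the principal point, pixels), "cam_to_world" (4x4, takes a point from camera to world coordinates). Camera axes: x right, y up, looking along -z (the intrinsics and any distortion apply to the point x, -y, -z); pixel columns grow to the right and rows downward; lengths in m; the calibration is good to about 2 mm. A picture is of the moment at which its call begins: read the wrist's pose just before it. get_calibration takes no time and is no camera call; for the wrist camera it gives the pose at the moment of the call.
- manip.hand_in(): hands the job in, once; it reports no verdict.
The state is a dict: "time": time; "joint_positions": joint angles; "joint_velocities": joint speeds; "tau": joint torques, N m; "position": TCP position; "tcp_rot": TCP orientation; "contact_force": force on the tool from outside, world axes, zero at the start; "ft_torque": the same for the moment, N m; "grip_width": opening from 0.0 (shut) to 1.0 (fully open).
Only numpy, scipy, OpenCV 4.12 (cv2) and the standard library are available. Lean on these libraries where they do the work, as an engineer would, in place of code of your own. Each camera call takes 0.05 s, during which the arm holds its last target. There are 200 camera calls.

## Working session

There is one attempt and no reset: what is moved stays moved. The work goes in short steps, Python scripts to look and compute and a tool call to move; the robot and the scene stay as the last step left them, time stands still between calls to the robot, and variables do not carry over. Pictures are saved under pics/ and viewed, about 8 in all and at most 12, crops included, and the job is handed in when it is done.

Besides the shell and the picture viewer there is one more tool, called after ">>>" by a JSON object that holds its "name" and its "arguments". apply_moves: Moves the arm, as the interface text tells. Its arguments: {"type":"object","properties":{"turn":{"type":"array","items":{"type":"array","items":{"type":"number"}}},"xyz":{"type":"array","items":{"type":"array","items":{"type":"number"}}},"gripper":{"type":"array","items":{"type":"number"}},"newtons":{"type":"number"}},"required":["turn","xyz","gripper"]}

```bash
mkdir -p pics
python3 - <<'E'
from workcell import manip, imaging
import cv2, numpy as np
np.set_printoptions(precision=4,suppress=True)
print(manip.observe())
for n in ("top","scene"):
    c=imaging.get_calibration(n); print(n,c)
    im=imaging.capture(n); cv2.imwrite(f"pics/{n}0.png",im)
print(imaging.get_calibration("wrist"))
E
```

```text
{'time': 0.0, 'joint_positions': array([ 0.9419,  0.2458,  1.559 , -0.    ,  1.3387, -0.1741]), 'joint_velocities': array([0.0005, 0.0002, 0.002 , 0.0009, 0.001 , 0.0006]), 'tau': array([ -0.001 , -41.5829, -31.4602,   0.0684,   0.0331,  -0.0001]), 'position': array([0.2852, 0.5834, 0.2044]), 'tcp_rot': array([-0.0003,  0.2254,  0.9743, -0.0009]), 'contact_force': array([-1.1241, -0.7195, -0.1742]), 'ft_torque': array([ 0.0301, -0.0015,  0.0344]), 'grip_width': 1.0006730091999712}
top {'fov_y': 57.400697640996775, 'cx': 278.60945540271365, 'cy': 211.7491470263209, 'cam_to_world': array([[-0.0092,  0.9858, -0.1679,  0.4879],
       [-1.    , -0.0097, -0.0019,  0.0869],
       [-0.0035,  0.1679,  0.9858,  1.0491],
       [ 0.    ,  0.    ,  0.    ,  1.    ]])}
scene {'fov_y': 50.327040567989755, 'cx': 274.4333543136348, 'cy': 206.97658012000065, 'cam_to_world': array([[ 0.8917,  0.2571, -0.3724,  0.228 ],
       [-0.4523,  0.4777, -0.7532, -0.7592],
       [-0.0158,  0.8401,  0.5423,  0.6594],
       [ 0.    ,  0.    ,  0.    ,  1.    ]])}
{'fov_y': 66.17750564327795, 'cx': 276.86852961726674, 'cy': 209.7538985495029, 'cam_to_world': array([[ 0.44  , -0.8749, -0.2025,  0.2264],
       [ 0.898 ,  0.4282,  0.101 ,  0.6115],
       [-0.0017, -0.2263,  0.9741,  0.3833],
       [ 0.    ,  0.    ,  0.    ,  1.    ]])}
```

View pics/top0.png

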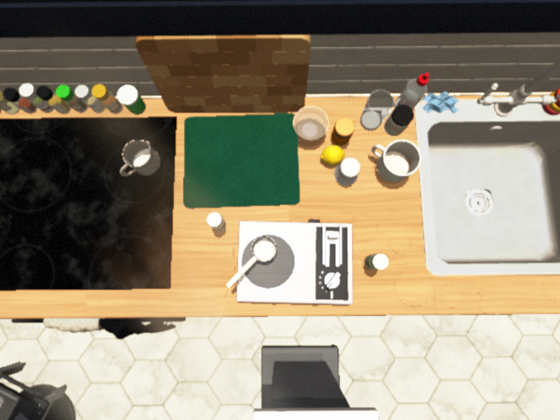

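View pics/scene0.png

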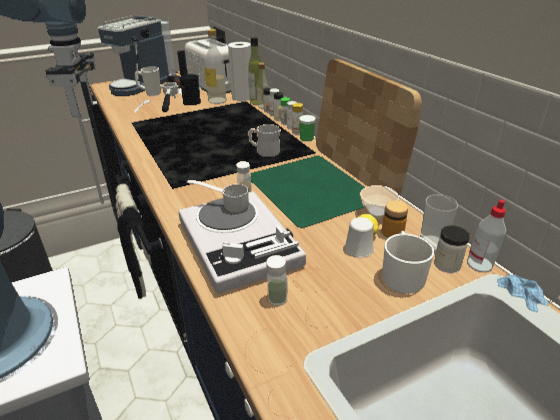

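Top view: the housing spans about (238,222)–(352,303), with the knob near (332,281), the bowl at (264,250) and the handle end at (230,285). I'll zoom in.

```bash
cat > h.py <<'E'
import numpy as np, cv2
from workcell import manip, imaging
np.set_printoptions(precision=4,suppress=True)
def ray(c,u,v,z):
    f=210/np.tan(np.radians(c["fov_y"])/2); T=np.array(c["cam_to_world"])
    d=T[:3,:3]@np.array([(u-c["cx"])/f,-(v-c["cy"])/f,-1]); o=T[:3,3]
    return o+d*(z-o[2])/d[2]
def proj(c,p):
    f=210/np.tan(np.radians(c["fov_y"])/2); T=np.array(c["cam_to_world"])
    q=T[:3,:3].T@(np.array(p)-T[:3,3]); return np.array([c["cx"]-f*q[0]/q[2], c["cy"]+f*q[1]/q[2]])
E
python3 - <<'E'
from h import *
im=cv2.imread("pics/top0.png"); c=imaging.get_calibration("top")
x0,y0=225,210
cv2.imwrite("pics/topcrop.png",cv2.resize(im[y0:310,x0:360],None,fx=5.9,fy=5.9,interpolation=cv2.INTER_CUBIC))
hsv=cv2.cvtColor(im,cv2.COLOR_BGR2HSV)
m=((hsv[...,1]<50)&(hsv[...,2]>150)).astype(np.uint8)
roi=np.zeros_like(m); roi[215:308,232:358]=1; m*=roi
m=cv2.morphologyEx(m,cv2.MORPH_OPEN,np.ones((2,2)))
cs,_=cv2.findContours(m,0,2); k=max(cs,key=cv2.contourArea)
r=cv2.minAreaRect(k); print(r)
for p in cv2.boxPoints(r): print(p,ray(c,*p,0.045))
E
```

```text
((293.48980712890625, 263.0712585449219), (120.39151000976562, 80.93351745605469), 1.023030161857605)
[232.5811 302.4568] [0.4251 0.2085 0.045 ]
[234.0262 221.5362] [0.6338 0.207  0.045 ]
[354.3985 223.6857] [ 0.625  -0.1109  0.045 ]
[352.9535 304.6063] [ 0.417  -0.0984  0.045 ]
```

View pics/topcrop.png

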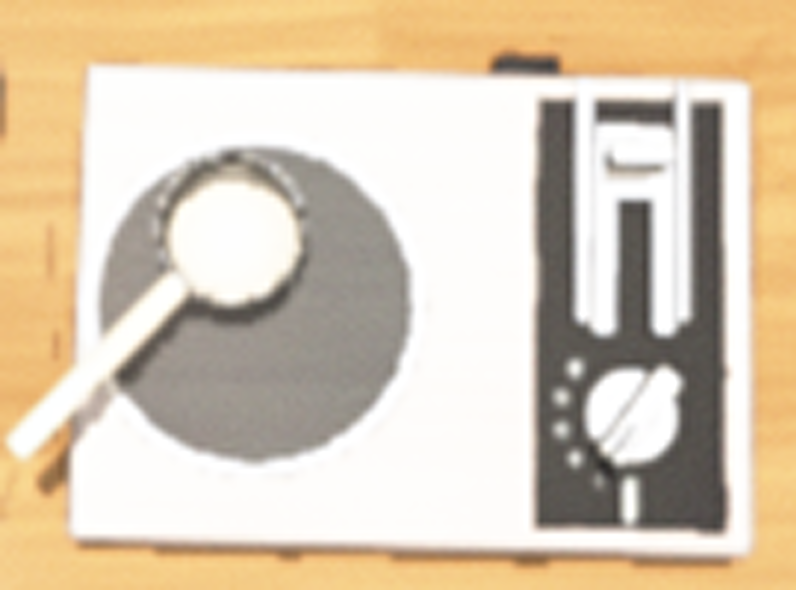

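Crop: disc centre near (255,305), knob near (635,415) with its pointer lower-left (about 40° clockwise), off mark at (630,500), lock tab at (638,160), pan handle toward lower-left.

Run:
```python
from h import *
c=imaging.get_calibration("top")
def R(u,v,z): return ray(c,225+(u+.5)/5.9-.5,210+(v+.5)/5.9-.5,z)
P=[R(88,67,.045),R(750,82,.045),R(748,552,.045),R(70,540,.045)]
print(np.array(P),"\ncentre",np.mean(P,0))
print("disc",R(255,305,.053),"offmark",R(630,500,.045),"knob base",R(632,415,.051))
print("bar ends",R(605,455,.081),R(672,375,.081),"strip",R(540,100,.045),R(722,100,.045),R(722,530,.045),R(535,527,.045))
print("tab top",R(640,130,.088),"bowl rim",R(232,230,.103),"handle tip",R(20,445,.108))
d=imaging.get_calibration("wrist");s=manip.observe()
print("wrist cam fwd hit",ray(d,277,210,.08))
```

```text
[[ 0.6352  0.1925  0.045 ]
 [ 0.6256 -0.1039  0.045 ]
 [ 0.4206 -0.0945  0.045 ]
 [ 0.4283  0.1987  0.045 ]] 
centre [0.5274 0.0482 0.045 ]
disc [0.5283 0.1178 0.053 ] offmark [ 0.4431 -0.0443  0.045 ] knob base [ 0.4794 -0.0455  0.051 ]
bar ends [ 0.4633 -0.0297  0.081 ] [ 0.4961 -0.059   0.081 ] strip [ 0.6184 -0.0097  0.045 ] [ 0.6176 -0.091   0.045 ] [ 0.43   -0.0837  0.045 ] [ 0.432  -0.0028  0.045 ]
tab top [ 0.5995 -0.0479  0.088 ] bowl rim [0.5574 0.1258 0.103 ] handle tip [0.4701 0.2125 0.108 ]
wrist cam fwd hit [0.2897 0.58   0.08  ]
```

>>> {"name": "apply_moves", "arguments": {"turn": [[0,0,16],[0,0,16],[0,0,16],[0,0,16],[0,0,16],[0,0,16],[0,0,16],[0,0,16],[0,0,16],[0,0,16]], "xyz": [[-45,-47.9,0],[-45,-47.9,0],[-45,-47.9,0],[-45,-47.9,0],[-45,-47.9,0],[-45,-47.9,0],[-45,-47.9,0],[-45,-47.9,0],[-45,-47.9,0],[-45,-47.9,0]], "gripper": [0,0,0,0,0,0,0,0,0,0], "newtons": 30}}

```text
time: 1.1
position: [0.4329, 0.1042, 0.2053]
tcp_rot: [0.0, 0.359, 0.933, 0.0]
contact_force: [0.9, 0.5, 1.0]
grip_width: 0.498
```

```bash
cat > d.py <<'E'
from h import *
from scipy.spatial.transform import Rotation as Ro
import sys
def delta(p,theta,s=None):
    # print tool-frame shift (cm) and turn (deg) to TCP p, jaw axis world angle theta(deg), pointing down
    s=s or manip.observe(); w,x,y,z=s["tcp_rot"]; A=Ro.from_quat([x,y,z,w])
    t=np.radians(theta); Y=np.array([np.cos(t),np.sin(t),0]); Z=np.array([0,0,-1.]); X=np.cross(Y,Z)
    B=Ro.from_matrix(np.array([X,Y,Z]).T)
    print("t",round(s["time"],2),"pos",s["position"],"F",s["contact_force"],"grip",s["grip_width"],"th",np.degrees(np.arctan2(*A.as_matrix()[[1,0],1])))
    print("shift cm",A.inv().apply(np.array(p)-s["position"])*100,"turn",(A.inv()*B).as_rotvec(degrees=True))
if __name__=="__main__": a=list(map(float,sys.argv[1:])); delta(a[:3],a[3])
E
python3 d.py .479 -.045 .2 48
```

```text
t 1.1 pos [0.4329 0.1042 0.2053] F [0.9168 0.5017 1.0466] grip 0.4984824560956563 th 47.948989671698094
shift cm [-13.4176  -7.9967   0.5327] turn [ 0.0104  0.0075 -0.051 ]
```

>>> {"name": "apply_moves", "arguments": {"turn": [[0,0,0],[0,0,0],[0,0,0],[0,0,0],[0,0,0],[0,0,0]], "xyz": [[-13.4,-8,0.5],[-13.4,-8,0.5],[-13.4,-8,0.5],[-13.4,-8,0.5],[-13.4,-8,0.5],[-13.4,-8,0.5]], "gripper": [0,0,0,0,0,0]}}

```text
time: 1.7
position: [0.4784, -0.042, 0.2001]
tcp_rot: [-0.001, 0.359, 0.934, 0.0]
contact_force: [0.2, -0.2, 0.8]
grip_width: 0.499
```

```bash
python3 d.py .479 -.045 .2 48
python3 - <<'E'
from h import *
import pickle
c=imaging.get_calibration("wrist"); pickle.dump(c,open("w1.pkl","wb"))
im=imaging.capture("wrist"); cv2.imwrite("pics/w1.png",im)
for n,p in dict(knob=(.479,-.045,.081),tab=(.5995,-.0479,.088)).items(): print(n,proj(c,p))
E
```

```text
t 1.7 pos [ 0.4784 -0.042   0.2001] F [ 0.1737 -0.152   0.7784] grip 0.49944092213272206 th 47.98128919598688
shift cm [-0.2427 -0.1854  0.0103] turn [-0.0036 -0.0605 -0.0187]
knob [275.9831 207.8815]
tab [355.3491 299.4614]
```

View pics/w1.png

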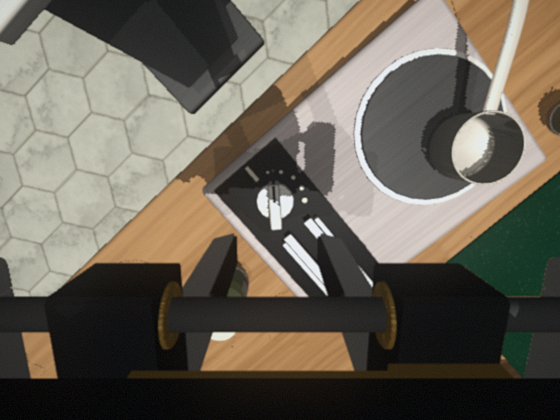

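Wrist view: knob bar runs from about (276,185) with the black line to (277,229), within 3 px of prediction; the prongs are visible near (300,262) and the off mark at (252,172).

Run:
```python
from h import *
import pickle
c=pickle.load(open("w1.pkl","rb")); im=cv2.imread("pics/w1.png")
a,b=ray(c,276,186,.081),ray(c,277.5,228,.081); d=b-a
print(a,b,(a+b)/2,np.linalg.norm(d),np.degrees(np.arctan2(d[1],d[0])))
print("off",ray(c,247,167,.045),ray(c,257,179,.045))
cv2.imwrite("pics/w1c.png",cv2.resize(im[130:290,200:380],None,fx=4,fy=4,interpolation=cv2.INTER_CUBIC))
```

```text
[ 0.4635 -0.031   0.081 ] [ 0.4947 -0.0572  0.081 ] [ 0.4791 -0.0441  0.081 ] 0.0407809827402666 -40.068478648171066
off [ 0.4328 -0.0437  0.045 ] [ 0.4489 -0.0445  0.045 ]
```

View pics/w1c.png

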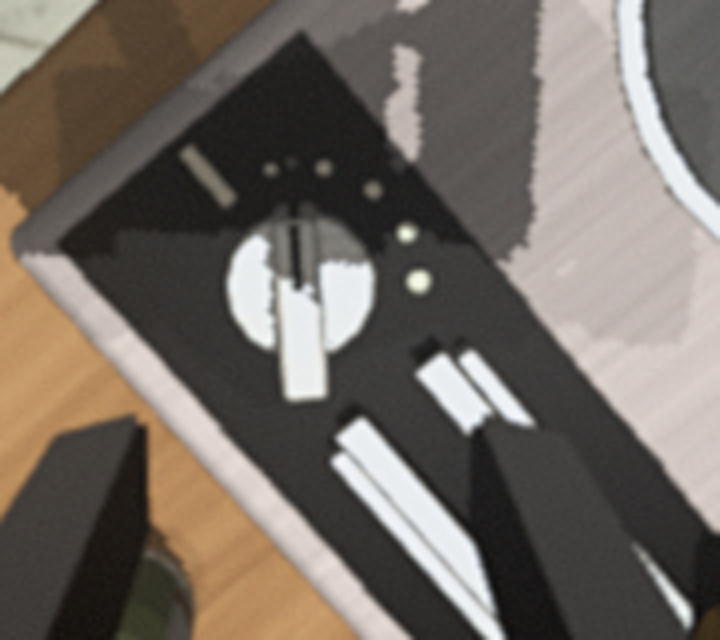

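>>> {"name": "apply_moves", "arguments": {"turn": [[0,0,-2],[0,0,-2],[0,0,-2],[0,0,-2],[0,0,-2],[0,0,-2],[0,0,-2],[0,0,-2]], "xyz": [[-0.2,-0.2,5],[-0.2,-0.2,10],[-0.2,-0.2,12],[-0.2,-0.2,14],[-0.2,-0.2,14],[-0.2,-0.2,14],[-0.2,-0.2,14],[-0.2,-0.2,14]], "gripper": [0,0,0,0,0,0,0,0]}}

```text
time: 2.55
position: [0.4801, -0.0458, 0.062]
tcp_rot: [0.001, 0.342, 0.94, 0.0]
contact_force: [0.1, -0.9, -0.6]
grip_width: 0.497
```

```bash
python3 d.py .479 -.0445 .059 50
```

```text
t 2.55 pos [ 0.4801 -0.0458  0.062 ] F [ 0.1044 -0.872  -0.5739] grip 0.49713200396967816 th 49.97734635694598
shift cm [0.1732 0.0283 0.2966] turn [ 0.0601  0.1524 -0.0227]
```

>>> {"name": "apply_moves", "arguments": {"turn": [[0,0,0],[0,0,0],[0,0,0],[0,0,0],[0,0,0],[0,0,0],[0,0,0],[0,0,0]], "xyz": [[0.15,0.03,0.2],[0.15,0.03,0.2],[0.15,0.03,0.2],[0.15,0.03,0.2],[0.15,0.03,0.2],[0.15,0.03,0.2],[0.15,0.03,0.2],[0.15,0.03,0.2]], "gripper": [0,0,-1,-1,-1,-1,-1,-1], "newtons": 20}}

```text
time: 3.35
position: [0.478, -0.0447, 0.0584]
tcp_rot: [-0.0, 0.342, 0.94, -0.0]
contact_force: [-0.4, 0.4, 0.1]
grip_width: 0.115
```

```bash
python3 d.py .479 -.0445 .059 87.8
```

```text
t 3.35 pos [ 0.478  -0.0447  0.0584] F [-0.3991  0.3812  0.0791] grip 0.11494738785117371 th 49.95142532187202
shift cm [-0.0622  0.0763 -0.0573] turn [ -0.011   -0.0082 -37.8486]
```

>>> {"name": "apply_moves", "arguments": {"turn": [[0,0,-7],[0,0,-14],[0,0,-21],[0,0,-28],[0,0,-34],[0,0,-38],[0,0,-38],[0,0,-38],[0,0,-38]], "xyz": [[0,0,0],[0,0,0],[0,0,0],[0,0,0],[0,0,0],[0,0,0],[0,0,0],[0,0,0],[0,0,0]], "gripper": [-1,-1,-1,-1,-1,-1,-1,-1,-1]}}

```text
time: 4.25
position: [0.4779, -0.0449, 0.0584]
tcp_rot: [-0.0, 0.018, 1.0, -0.0]
contact_force: [-1.1, -3.6, 0.4]
grip_width: 0.114
```

```bash
python3 d.py .479 -.0445 .2 87.8;python3 -c "
from h import *
print(manip.observe()['ft_torque'])"
```

```text
t 4.25 pos [ 0.4779 -0.0449  0.0584] F [-1.1363 -3.5787  0.3734] grip 0.11397211109816546 th 87.90249144034709
shift cm [ -0.0978   0.0367 -14.1562] turn [-0.0428 -0.0225  0.1025]
[-0.5059  0.27    0.0809]
```

>>> {"name": "apply_moves", "arguments": {"turn": [[0,0,0],[0,0,0],[0,0,0],[0,0,0],[0,0,0],[0,0,0],[0,0,0]], "xyz": [[0,0,0],[0,0,0],[0,0,0],[0,0,-3],[0,0,-8],[0,0,-12],[0,0,-14]], "gripper": [-0.5,-0.5,-0.5,-0.5,-0.5,-0.5,-0.5]}}

```text
time: 4.95
position: [0.4799, -0.0449, 0.2028]
tcp_rot: [0.003, 0.018, 1.0, -0.001]
contact_force: [0.7, 0.2, 0.1]
grip_width: 0.252
```

>>> {"name": "apply_moves", "arguments": {"turn": [[0,0,8],[0,0,16],[0,0,24],[0,0,32],[0,0,40],[0,0,48],[0,0,56],[0,0,64],[0,0,72],[0,0,80]], "xyz": [[-4,0,0],[-8,0,0],[-12,0,0],[-12.1,0,0],[-12.1,0,0],[-12.1,0,0],[-12.1,0,0],[-12.1,0,0],[-12.1,0,0],[-12.1,0,0]], "gripper": [-0.2,-0.2,-0.2,-0.2,-0.2,-0.2,-0.2,-0.2,-0.2,-0.2]}}

```text
time: 5.95
position: [0.599, -0.0487, 0.1983]
tcp_rot: [-0.0, 0.659, 0.752, 0.0]
contact_force: [-0.7, -0.2, 0.1]
grip_width: 0.4
```

>>> {"name": "apply_moves", "arguments": {"turn": [[0,0,8],[0,0,10],[0,0,10],[0,0,10]], "xyz": [[0,0,0],[0,0,0],[0,0,0],[0,0,0]], "gripper": [-0.2,-0.2,-0.2,-0.2]}}

```text
time: 6.35
position: [0.599, -0.0488, 0.1984]
tcp_rot: [-0.0, 0.719, 0.695, 0.0]
contact_force: [0.4, -0.2, 0.0]
grip_width: 0.402
```

```bash
python3 d.py .5995 -.048 .2 -2.2
python3 - <<'E'
from h import *
import pickle
c=imaging.get_calibration("wrist"); pickle.dump(c,open("w2.pkl","wb"))
im=imaging.capture("wrist"); cv2.imwrite("pics/w2.png",im)
for n,p in dict(knob=(.479,-.045,.081),tab=(.5995,-.0479,.088),off=(.441,-.0443,.045)).items(): print(n,proj(c,p))
cv2.imwrite("pics/w2c.png",cv2.resize(im[110:300,130:390],None,fx=3,fy=3,interpolation=cv2.INTER_CUBIC))
E
```

```text
t 6.35 pos [ 0.599  -0.0488  0.1984] F [ 0.3995 -0.1999  0.0032] grip 0.40161339034977644 th -2.0086034636162275
shift cm [ 0.0827  0.0467 -0.1644] turn [-0.0046 -0.0143  0.1914]
knob [149.6298 205.5605]
tab [277.8404 205.6617]
off [126.6413 198.8655]
```

View pics/w2c.png

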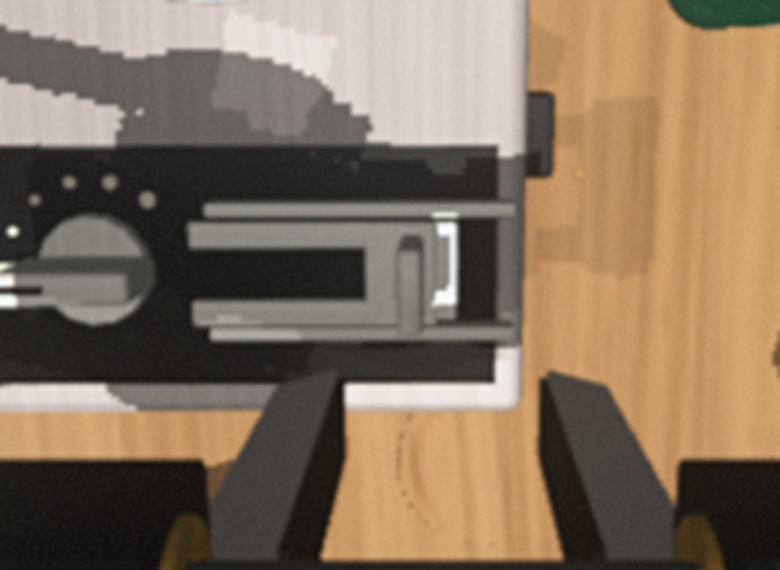

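Run:
```python
from h import *
import pickle
c=pickle.load(open("w2.pkl","rb")); im=cv2.imread("pics/w2.png")
print("tab",ray(c,266.5,206,.088), "edges",ray(c,263.3,206,.088),ray(c,271.3,206,.088))
cv2.imwrite("pics/w2k.png",cv2.resize(im[155:255,90:230],None,fx=5.5,fy=5.5,interpolation=cv2.INTER_CUBIC))
```

```text
tab [ 0.5891 -0.0478  0.088 ] edges [ 0.5861 -0.0477  0.088 ] [ 0.5935 -0.048   0.088 ]
```

View pics/w2k.png

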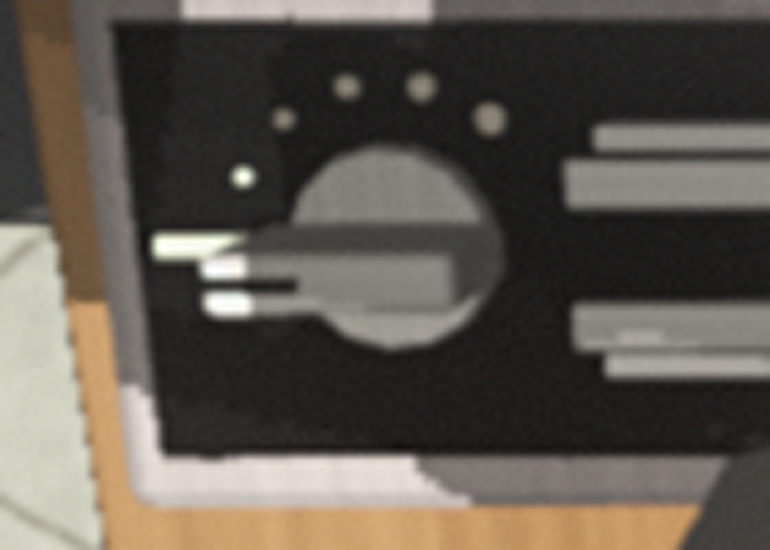

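Tab seen at crop (409,289), i.e. world x≈0.589, about 1 cm nearer than estimated from above. The knob bar is parallel to the strip within about 1.5°, with the pointer toward the off mark.

>>> {"name": "apply_moves", "arguments": {"turn": [[0,0,0],[0,0,0],[0,0,0],[0,0,0],[0,0,0],[0,0,0],[0,0,0],[0,0,0],[0,0,0],[0,0,0]], "xyz": [[0,-1,4],[0,-1,8],[0,-1,11],[0,-1,13.4],[0,-1,13.4],[0,-1,13.4],[0,-1,13.4],[0,-1,13.4],[0,-1,13.4],[0,-1,13.4]], "gripper": [-0.2,-0.2,-0.2,-0.2,-0.2,-1,-1,-1,-1,-1], "newtons": 25}}

```text
time: 7.4
position: [0.5897, -0.0488, 0.0657]
tcp_rot: [0.001, 0.72, 0.694, 0.0]
contact_force: [-1.5, 0.2, 4.8]
grip_width: 0.085
```

```bash
python3 d.py .534 -.046 .064 -2.2
```

```text
t 7.4 pos [ 0.5897 -0.0488  0.0657] F [-1.4885  0.223   4.8499] grip 0.0851401310368786 th -2.042759374095711
shift cm [ 0.0804 -5.5771  0.1653] turn [0.0916 0.0281 0.1572]
```

>>> {"name": "apply_moves", "arguments": {"turn": [[0,0,0],[0,0,0],[0,0,0],[0,0,0],[0,0,0],[0,0,0],[0,0,0],[0,0,0],[0,0,0],[0,0,0]], "xyz": [[0,-0.8,0],[0,-1.6,0],[0,-2.4,0],[0,-3.2,0],[0,-4,0],[0,-4.6,0],[0,-5.1,0],[0,-5.5,0],[0,-5.7,0],[0,-5.7,0]], "gripper": [-1,-1,-1,-1,-1,-1,-1,-1,-1,-1]}}

```text
time: 8.4
position: [0.5409, -0.0473, 0.066]
tcp_rot: [0.01, 0.721, 0.693, 0.009]
contact_force: [34.9, 1.3, -23.1]
grip_width: 0.079
```

>>> {"name": "apply_moves", "arguments": {"turn": [[0,0,0],[0,0,0],[0,0,0]], "xyz": [[0,0,0],[0,0,0],[0,0,0]], "gripper": [-1,-1,-1]}}

```text
time: 8.7
position: [0.5409, -0.0473, 0.0659]
tcp_rot: [0.01, 0.72, 0.693, 0.008]
contact_force: [34.3, 1.2, -23.3]
grip_width: 0.084
```

>>> {"name": "apply_moves", "arguments": {"turn": [[0,0,0],[0,0,0],[0,0,0],[0,0,0],[0,0,0],[0,0,0],[0,0,0],[0,0,0],[0,0,0],[0,0,0]], "xyz": [[0,0.5,0],[0,0.6,0],[0,0.6,0],[0,0.6,0],[0,0.6,-3],[0,0.6,-8],[0,0.6,-12],[0,0.6,-13.4],[0,0.6,-13.4],[0,0.6,-13.4]], "gripper": [-1,-0.2,-0.2,-0.2,-0.2,-0.2,-0.2,-0.2,-0.2,-0.2]}}

```text
time: 9.7
position: [0.5367, -0.0465, 0.1963]
tcp_rot: [-0.001, 0.72, 0.694, -0.001]
contact_force: [0.0, 0.1, -0.2]
grip_width: 0.399
```

```bash
python3 d.py .534 -.046 .064 -2.2
python3 - <<'E'
from h import *
import pickle
c=imaging.get_calibration("wrist"); pickle.dump(c,open("w3.pkl","wb"))
im=imaging.capture("wrist"); cv2.imwrite("pics/w3.png",im)
for n,p in dict(knob=(.479,-.045,.081),tabhome=(.535,-.046,.088)).items(): print(n,proj(c,p))
cv2.imwrite("pics/w3c.png",cv2.resize(im[140:280,180:340],None,fx=4.2,fy=4.2,interpolation=cv2.INTER_CUBIC))
E
```

```text
t 9.7 pos [ 0.5367 -0.0465  0.1963] F [ 0.0285  0.0829 -0.1924] grip 0.398503376184329 th -2.065305234714924
shift cm [ 0.0272 -0.2293 13.2262] turn [-0.1904 -0.0452  0.1346]
knob [215.9578 206.2306]
tabhome [275.8196 206.7778]
```

View pics/w3c.png

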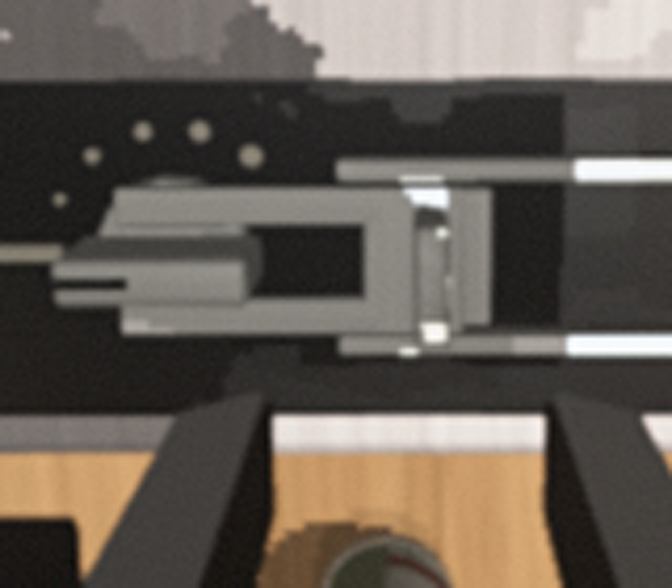

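The tab top is at crop x≈417–450, about 7 mm short of where I expected home if the lock started at 0. I'll regrip slightly higher and push in small steps to tell a stop from a jam.

>>> {"name": "apply_moves", "arguments": {"turn": [[0,0,0],[0,0,0],[0,0,0],[0,0,0],[0,0,0],[0,0,0],[0,0,0],[0,0,0],[0,0,0],[0,0,0]], "xyz": [[0,0.45,4],[0,0.45,8],[0,0.45,11],[0,0.45,12.6],[0,0.45,12.6],[0,0.45,12.6],[0,0.45,12.6],[0,0.45,12.6],[0,0.45,12.6],[0,0.45,12.6]], "gripper": [-0.2,-0.2,-0.2,-0.2,-0.2,-1,-1,-1,-1,-1], "newtons": 40}}

```text
time: 10.75
position: [0.543, -0.0471, 0.0734]
tcp_rot: [0.001, 0.72, 0.694, 0.0]
contact_force: [-1.2, -0.4, 3.6]
grip_width: 0.087
```

>>> {"name": "apply_moves", "arguments": {"turn": [[0,0,0],[0,0,0],[0,0,0]], "xyz": [[0,-0.2,0],[0,-0.2,0],[0,-0.2,0]], "gripper": [-1,-1,-1]}}

```text
time: 11.05
position: [0.5414, -0.047, 0.0734]
tcp_rot: [0.001, 0.72, 0.694, 0.001]
contact_force: [1.4, 0.7, 5.1]
grip_width: 0.082
```

>>> {"name": "apply_moves", "arguments": {"turn": [[0,0,0],[0,0,0],[0,0,0]], "xyz": [[0,-0.2,0],[0,-0.2,0],[0,-0.2,0]], "gripper": [-1,-1,-1]}}

```text
time: 11.35
position: [0.5413, -0.0471, 0.0734]
tcp_rot: [0.003, 0.72, 0.694, 0.002]
contact_force: [8.7, 1.0, -0.2]
grip_width: 0.08
```

>>> {"name": "apply_moves", "arguments": {"turn": [[0,0,0],[0,0,0],[0,0,0]], "xyz": [[0,-0.2,0],[0,-0.2,0],[0,-0.2,0]], "gripper": [-1,-1,-1]}}

```text
time: 11.65
position: [0.5411, -0.0471, 0.0734]
tcp_rot: [0.005, 0.72, 0.694, 0.004]
contact_force: [17.2, 1.0, -7.2]
grip_width: 0.082
```

Hard stop again at x≈0.541. It should be the lock's stop, but I measured only about 48 mm of travel. Measuring the full stroke settles it: I'll draw it back to the rear stop, then push it home again.

>>> {"name": "apply_moves", "arguments": {"turn": [[0,0,0],[0,0,0],[0,0,0],[0,0,0],[0,0,0],[0,0,0],[0,0,0],[0,0,0],[0,0,0],[0,0,0]], "xyz": [[0,0.8,0],[0,1.6,0],[0,2.4,0],[0,3.2,0],[0,4.0,0],[0,4.8,0],[0,5.2,0],[0,5.3,0],[0,5.3,0],[0,5.3,0]], "gripper": [-1,-1,-1,-1,-1,-1,-1,-1,-1,-1]}}

```text
time: 12.65
position: [0.59, -0.0487, 0.0733]
tcp_rot: [0.0, 0.72, 0.694, 0.0]
contact_force: [-0.4, 1.3, 6.9]
grip_width: 0.078
```

>>> {"name": "apply_moves", "arguments": {"turn": [[0,0,0],[0,0,0],[0,0,0]], "xyz": [[0,0.4,0],[0,0.4,0],[0,0.4,0]], "gripper": [-1,-1,-1]}}

```text
time: 12.95
position: [0.594, -0.0488, 0.0733]
tcp_rot: [0.0, 0.72, 0.694, 0.0]
contact_force: [0.2, 1.5, 6.4]
grip_width: 0.084
```

>>> {"name": "apply_moves", "arguments": {"turn": [[0,0,0],[0,0,0],[0,0,0]], "xyz": [[0,0.4,0],[0,0.4,0],[0,0.4,0]], "gripper": [-1,-1,-1]}}

```text
time: 13.25
position: [0.5965, -0.0488, 0.0733]
tcp_rot: [-0.001, 0.72, 0.694, -0.001]
contact_force: [-6.1, 0.8, 10.7]
grip_width: 0.081
```

Stroke 0.541→0.5965 is 55 mm, so 0.541 is fully home. Pushing it back home.

>>> {"name": "apply_moves", "arguments": {"turn": [[0,0,0],[0,0,0],[0,0,0],[0,0,0],[0,0,0],[0,0,0],[0,0,0],[0,0,0],[0,0,0],[0,0,0]], "xyz": [[0,-0.8,0],[0,-1.6,0],[0,-2.4,0],[0,-3.2,0],[0,-4.0,0],[0,-4.8,0],[0,-5.4,0],[0,-5.8,0],[0,-6.0,0],[0,-6.0,0]], "gripper": [-1,-1,-1,-1,-1,-1,-1,-1,-1,-1]}}

```text
time: 14.25
position: [0.5412, -0.0471, 0.0734]
tcp_rot: [0.004, 0.72, 0.694, 0.003]
contact_force: [12.8, -0.2, -3.4]
grip_width: 0.082
```

>>> {"name": "apply_moves", "arguments": {"turn": [[0,0,0],[0,0,0],[0,0,0],[0,0,0],[0,0,0],[0,0,0],[0,0,0],[0,0,0],[0,0,0],[0,0,0]], "xyz": [[0,0,0],[0,0.2,0],[0,0.2,0],[0,0.2,0],[0,0.2,-3],[0,0.2,-8],[0,0.2,-12],[0,0.2,-13],[0,0.2,-13],[0,0.2,-13]], "gripper": [-1,-0.2,-0.2,-0.2,-0.2,-0.2,-0.2,-0.2,1,1]}}

```text
time: 15.25
position: [0.5383, -0.0465, 0.2004]
tcp_rot: [-0.001, 0.72, 0.694, -0.001]
contact_force: [-0.5, -0.3, -0.8]
grip_width: 0.533
```

```bash
python3 d.py .557 .126 .2 45
```

```text
t 15.25 pos [ 0.5383 -0.0465  0.2004] F [-0.5344 -0.2655 -0.795 ] grip 0.5333178224094889 th -2.0614890706642193
shift cm [17.3068  1.2488  0.0482] turn [ -0.165   -0.1223 -47.0615]
```

>>> {"name": "apply_moves", "arguments": {"turn": [[0,0,-8],[0,0,-16],[0,0,-24],[0,0,-32],[0,0,-40],[0,0,-47],[0,0,-47],[0,0,-47],[0,0,-47]], "xyz": [[4,0.3,0],[8,0.6,0],[12,1,0],[15,1.2,0],[17.3,1.2,0],[17.3,1.2,0],[17.3,1.2,0],[17.3,1.2,0],[17.3,1.2,0]], "gripper": [1,1,1,1,1,1,1,1,1]}}

```text
time: 16.15
position: [0.5573, 0.1251, 0.2014]
tcp_rot: [-0.001, 0.384, 0.923, -0.0]
contact_force: [0.2, -0.1, 0.6]
grip_width: 0.998
```

```bash
python3 d.py .557 .126 .2 45
python3 - <<'E'
from h import *
import pickle
c=imaging.get_calibration("wrist"); pickle.dump(c,open("w4.pkl","wb"))
im=imaging.capture("wrist"); cv2.imwrite("pics/w4.png",im)
for n,p in dict(bowl=(.557,.126,.103),tip=(.47,.2125,.108)).items(): print(n,proj(c,p))
E
```

```text
t 16.15 pos [0.5573 0.1251 0.2014] F [ 0.2417 -0.073   0.581 ] grip 0.9983911336931741 th 44.79936189522613
shift cm [0.0793 0.0423 0.1351] turn [-0.0803 -0.072  -0.2007]
bowl [278.6676 209.4551]
tip [277.7603  57.9524]
```

View pics/w4.png

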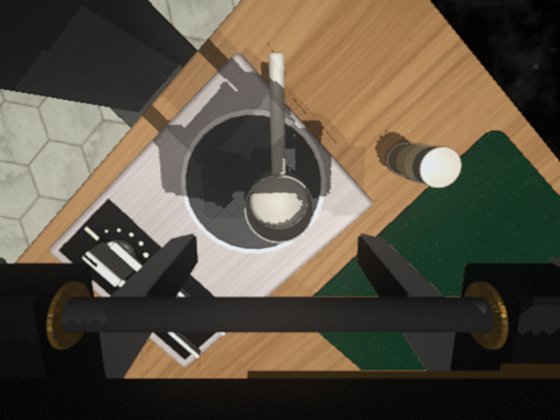

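Bowl rim centred at (279,208), within a pixel of prediction; handle points up along the image. Descend and grip across the bowl.

>>> {"name": "apply_moves", "arguments": {"turn": [[0,0,0],[0,0,0],[0,0,0],[0,0,0],[0,0,0],[0,0,0],[0,0,0],[0,0,0]], "xyz": [[0.1,0.1,4],[0.1,0.1,8],[0.1,0.1,11],[0.1,0.1,13],[0.1,0.1,13.6],[0.1,0.1,13.6],[0.1,0.1,13.6],[0.1,0.1,13.6]], "gripper": [1,1,1,1,1,1,1,1], "newtons": 40}}

```text
time: 17.0
position: [0.559, 0.127, 0.0682]
tcp_rot: [0.001, 0.383, 0.924, 0.001]
contact_force: [1.4, 0.1, 0.1]
grip_width: 0.996
```

>>> {"name": "apply_moves", "arguments": {"turn": [[0,0,0],[0,0,0],[0,0,0],[0,0,0],[0,0,0],[0,0,0],[0,0,0],[0,0,0]], "xyz": [[0,0,0],[0,0,0],[0,0,0],[0,0,0],[0,0,0],[0,0,0],[0,0,0],[0,0,0]], "gripper": [0.5,0.4,0,-1,-1,-1,-1,-1]}}

```text
time: 17.8
position: [0.5578, 0.1271, 0.0665]
tcp_rot: [-0.0, 0.383, 0.924, -0.0]
contact_force: [-0.0, -0.0, 1.5]
grip_width: 0.65
```

>>> {"name": "apply_moves", "arguments": {"turn": [[0,0,0],[0,0,0],[0,0,0],[0,0,0],[0,0,0],[0,0,0]], "xyz": [[0,0,-0.3],[0,0,-0.6],[0,0,-0.9],[0,0,-1.2],[0,0,-1.5],[0,0,-1.5]], "gripper": [-1,-1,-1,-1,-1,-1]}}

```text
time: 18.4
position: [0.5582, 0.1271, 0.0821]
tcp_rot: [0.001, 0.383, 0.924, 0.0]
contact_force: [0.3, -0.3, -4.0]
grip_width: 0.652
```

Run:
```python
from h import *
c=imaging.get_calibration("wrist")
im=imaging.capture("wrist"); cv2.imwrite("pics/w5.png",im)
sc=imaging.capture("scene"); cs=imaging.get_calibration("scene")
for n,p in dict(bowlrim=(.558,.127,.1185),tip=(.468,.217,.1235)).items(): print(n,proj(c,p),proj(cs,p))
a=cv2.resize(sc[150:270,160:320],(560,420),interpolation=cv2.INTER_CUBIC)
cv2.imwrite("pics/w5b.png",np.hstack([im[:300,180:400],cv2.resize(a,(560,300))]))
```

```text
bowlrim [278.766 274.668] [233.9969 184.793 ]
tip [278.7063 -38.109 ] [186.623  175.7812]
```

View pics/w5b.png

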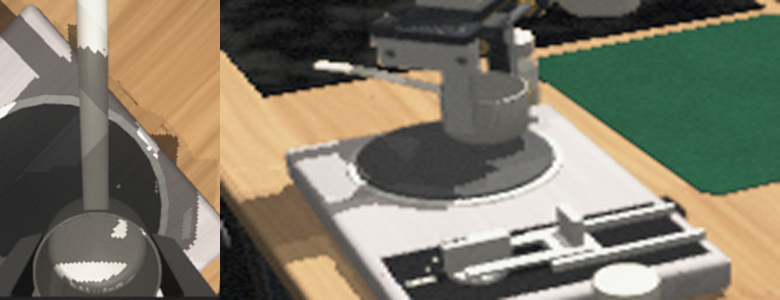

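The scene crop shows the handle tip at scene pixel (188,176) against (187,176) predicted for a level pan, so it is level; the lock sits over the knob. Lifting to 10 cm.

>>> {"name": "apply_moves", "arguments": {"turn": [[0,0,0],[0,0,0],[0,0,0],[0,0,0],[0,0,0],[0,0,0],[0,0,0],[0,0,0],[0,0,0],[0,0,0]], "xyz": [[0,0,-0.5],[0,0,-1.5],[0,0,-2.5],[0,0,-3.5],[0,0,-4.5],[0,0,-5.5],[0,0,-6.5],[0,0,-7.5],[0,0,-8.2],[0,0,-8.5]], "gripper": [-1,-1,-1,-1,-1,-1,-1,-1,-1,-1]}}

```text
time: 19.5
position: [0.5582, 0.1271, 0.1675]
tcp_rot: [0.001, 0.383, 0.924, 0.0]
contact_force: [0.9, 0.2, -3.5]
grip_width: 0.652
```

>>> {"name": "apply_moves", "arguments": {"turn": [[0,0,0],[0,0,0],[0,0,0],[0,0,0],[0,0,0],[0,0,0],[0,0,0],[0,0,0]], "xyz": [[0,0,0],[0,0,0],[0,0,0],[0,0,0],[0,0,0],[0,0,0],[0,0,0],[0,0,0]], "gripper": [-1,-1,-1,-1,-1,-1,-1,-1]}}

```text
time: 20.3
position: [0.5577, 0.1271, 0.1664]
tcp_rot: [-0.0, 0.383, 0.924, -0.0]
contact_force: [-1.0, -0.6, -3.1]
grip_width: 0.653
```

```bash
python3 d.py .558 .127 .167 45
python3 - <<'E'
from h import *
sc=imaging.capture("scene"); cs=imaging.get_calibration("scene")
for p in [(.558,.127,.203),(.468,.217,.208)]: print((proj(cs,p)-[150,90])*4)
cv2.imwrite("pics/fin.png",cv2.resize(sc[90:240,150:340],None,fx=4,fy=4,interpolation=cv2.INTER_CUBIC))
E
```

```text
t 20.3 pos [0.5577 0.1271 0.1664] F [-1.006  -0.6298 -3.103 ] grip 0.6530492154881031 th 44.94542038723116
shift cm [-0.0226  0.0128 -0.0571] turn [-0.0019 -0.0002 -0.0546]
[326.548  252.9524]
[129.2113 219.0853]
```

View pics/fin.png

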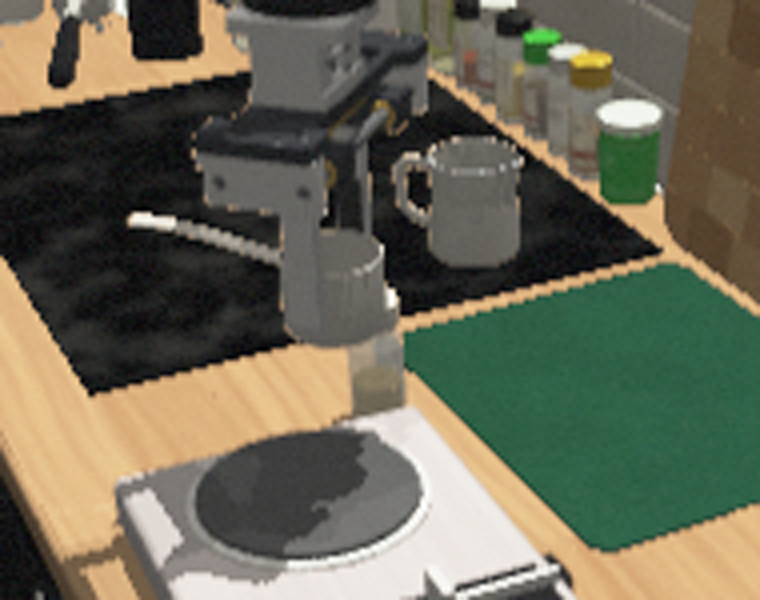

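The pan is level: handle tip at (130,217) against (129,219) predicted. It is clear of the plate and the jar behind is standing.

```bash
python3 -c "
from workcell import manip
print(manip.hand_in())"
```

```text
the job is handed in; nothing more can be done
None
```

The knob is off, the lock is fully home over it, and the pan is held level about 10 cm above the disc. I handed the job in at 20.3 s; `hand_in` gives no verdict.

- **Knob:** I turned it back about 38°. In the wrist images the bar lay within about 2–3° (0.05 rad) of the off direction, against a limit of 0.12 rad.
- **Lock:** My first push stopped hard after only about 48 mm, which did not match the 55 mm travel. I drew it back to its rear stop and measured a 55 mm stroke, so the lock had not started fully back. I then pushed it home again to the same front stop at x ≈ 0.541 m.
- **Pan:** It is gripped across the bowl at 40 N. The handle tip was within 1 px of where a level pan would show it. The underside is about 10 cm above the disc and the bowl about 31 mm from the disc's centre.
- **Bystanders:** I saw no unexpected contact force. The last picture shows the jar behind the disc standing. I did not re-measure where the other jar and the tumbler stand.

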